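# Lay the standing pasta carton down so the drawer can close

### The arm

A 6-joint arm with a two-finger parallel gripper is mounted at the origin on a cart in front of the work surface, level with it; the furniture and walls round the work are solid. World frame = base frame: x ahead of the robot, y to its left, z up, the work surface at z = 0. Lengths are in m, angles in degrees, forces in N, time in s.
With the tool pointing down it reaches from about 0.35 to 0.875 m from the base axis. Payload 4.2 kg.
Tool frame: the origin (TCP) lies at the very end of the fingers, on their centre line; the grasp point (between the pads) lies 19 mm behind it; z points along the fingers, y is the direction in which the jaws open and shut (so a half turn about z gives the same grasp; the last joint's range is limited). The gripper opens to 87 mm and grips with 3 to 60 N. Pads are 19 mm wide; open, the fingers measure 117 mm over their backs; the gripper's body (75 mm by 190 mm) begins 51 mm behind the grasp point.
Start: joints at [-52.85, 22.042, 0.453, 0, -68.411, -14.817], TCP at [0.238, -0.578, 0.223] pointing down, gripper open.
Joint ranges: [-179.83, 179.83], [-69.29, 118.12], [-61.27, 80.66], [-181.25, 117.63], [-171.15, -9.14], [-177.46, 177.46]. Speed limits (degrees/s): [159.86, 159.86, 180, 180, 180, 180].

### API

Orientations are given as a 3x3 rotation matrix whose columns are the frame's x, y, z axes.
In Python, from cell import arm gives the robot as it stands. Calls block until the motion is done:
- arm.move_ptp(position, orientation): joint-space move of the TCP to a pose.
- arm.servo_line(position, rot=None, velocity=0.15, stop_force=None): straight line of the TCP; rot=None keeps the orientation; velocity is the mean speed in m/s. With stop_force (N) it stops when the force on the tool has changed by that much, and returns True; else False.
- arm.movej(angles): joint-space move.
- arm.move_gripper(opening): opening from 0.0 (shut) to 1.0 (fully open); the grip force is fixed at half the most; returns when the fingers have stopped.
- arm.sleep(seconds).
- arm.ik(position, orientation): joint angles nearest the present ones, or None.
- arm.get_state(): the state.
- arm.grab_frame(name): name is "side" or "top"; returns the picture (384x512x3 uint8, blue, green, red); there is no depth.
- arm.camera_params(name): a dict with "fov_y" (degrees; the focal length in pixels is half the picture's height over the tangent of half this angle, whatever the lens; pixels are square), "cx", "cy" (the principal point, pixels), "pose" (4x4, takes a point from camera to world coordinates). Camera axes: x right, y down, z forward; pixel columns grow to the right and rows downward; lengths in m; the calibration is good to about 2 mm. A picture is of the moment at which its call begins. camera_params takes no time and is no camera call.
A pose or a line that the arm cannot do raises arm.IKError and nothing moves.
- arm.finish_job(): hands the job in, once; it reports no verdict.
The state is a dict: "t": time; "qpos": joint angles; "qvel": joint speeds; "effort": joint torques, N m; "ee_pos": TCP position; "eef_rot": TCP orientation; "force": force on the tool from outside, world axes, zero at the start; "moment": the same for the moment, N m; "grip_width": opening from 0.0 (shut) to 1.0 (fully open).
Only numpy, scipy, OpenCV 4.12 (cv2) and the standard library are available. Lean on these libraries where they do the work, as an engineer would, in place of code of your own. Each camera call takes 0.05 s, during which the arm holds its last target.

### The job

The pasta carton was put into the open drawer standing on end, so the drawer cannot close over it. Push the carton over near its top with a fingertip so that it falls towards the empty middle of the drawer and lies flat along the drawer's width, clear of the small tin at the other end, then push the drawer fully shut. Only push, do not pick up or carry anything; the tin and the low jar in the drawer stay standing, and everything else stays where it is.

Things in the scene. Friction and masses are not known exactly. Their poses are not given: they have to be found in the camera images.
- carton_mid (a point): Centre of the off-white card pasta carton, brown label on both broad faces, 140 mm tall, 56 wide, 42 thick, 0.25 kg. At first it stands on the drawer floor near the left or right end. Frame: z along its length (up at first), x its width, y its thickness (along the drawer's width). Pushed in its top quarter it tips over its lower edge, and falls by itself past 17 degrees of tilt.
- drawer (a joint): How far the drawer stands out of the chest, m: 0 fully shut with its front flush with the chest, 0.097 to 0.105 at the start. Slides straight, stays where it is left, about 1 to 2 N to push slowly.
- drawer_floor (a point): Centre of the drawer's inner floor, 28 mm above the worktop; moves with the drawer. x: into the chest, the way it shuts; y: across the drawer, to the robot's left; z up. Inside 228 mm (x) by 312 mm (y). Above the floor: sides 47 mm (10 mm thick), front 92 mm (65 mm in the notch, its middle 100 mm), chest's top 95 mm, so nothing higher can go in.
- drawer_front (a point): Centre of the drawer front's outer face, below the finger notch, 57 mm above the worktop; axes as drawer_floor, so the face looks along -x. The front is 332 mm wide and 12 mm thick, from 21 to 120 mm above the worktop, in the notch to 93 mm; no handle. Pushed along +x it shuts the drawer.
- chest: Pale wooden countertop chest with one drawer, fixed on the worktop, 280 mm deep (x), 360 mm wide (y), 135 mm high. Origin: centre of its underside; same axes as drawer_floor. Its front edges lie 140 mm from the origin towards the robot (-x). Jars and a mug stand on its top, behind the front 70 mm. Wall cupboards hang from 0.49 m above the worktop, their fronts and knobs 20 to 80 mm behind the chest's front: keep the wrist low or leaning back to the robot.
- tin_mid (a point): Centre of the small food tin, 57 mm diameter, 72 mm tall, standing loose on the drawer floor at the other end from the carton. z up.
- tin: The same small tin; origin at the centre of its underside.
- carton: The same carton; origin at the centre of the end it stands on; axes as carton_mid.
- jar: Low spice jar, 45 mm diameter, 75 mm tall, standing loose on the drawer floor deep in the drawer, mid-width, just under the chest's top; origin at the centre of its underside.
- coffee: Jar with black cap, 67 mm diameter, 165 mm tall, on top of the chest; origin at the centre of its underside.
- sugar: Jar with black cap and white contents, 61 mm diameter, 110 mm tall, on top of the chest; origin at the centre of its underside.
- mug: Pale mug, 92 mm wide, 127 mm with its handle, 95 mm tall, on top of the chest; origin under its middle.
- grinder: Grinder with pale top, 55 mm diameter, 149 mm tall, on the worktop to the left of the drawer; origin at the centre of its underside.
- timer: Round green and white egg timer, 62 mm diameter, 40 mm tall, on the worktop to the right of the drawer; origin at the centre of its underside.
- fork: Steel fork, 204 mm long, 18 mm high, lying on the worktop well to the left of the drawer; origin at its middle.

How it is judged (in metres and radians):
On the way, in this order (a step that is already met when the one before it is completed fails the run):
1. the carton lies flat on the drawer floor along the drawer's width, the drawer still open (angle between the y axis of carton_mid and the z axis of drawer_floor, either way round below 0.12 rad and z of carton_mid in the frame of drawer_floor below 0.03 m and y of carton_mid in the frame of drawer_floor between -0.075 and 0.075 m and angle between the z axis of carton_mid and the y axis of drawer_floor, either way round below 0.2 rad and linear speed of carton below 0.03 m/s and value of joint drawer above 0.06 m), for 0.3 s.
2. the drawer is fully shut (value of joint drawer below 0.006 m), for 0.3 s.
At the end, for the whole second after the job is handed in: The drawer is shut to within 6 mm; in it the carton rests flat on a broad face on the floor (within 7 degrees), along the drawer's width within 11 degrees, its centre within 75 mm of the drawer's middle; the tin and the low jar stand upright on the drawer floor; all at rest (angle between the y axis of carton_mid and the z axis of drawer_floor, either way round below 0.12 rad and z of carton_mid in the frame of drawer_floor below 0.03 m and y of carton_mid in the frame of drawer_floor between -0.075 and 0.075 m and angle between the z axis of carton_mid and the y axis of drawer_floor, either way round below 0.2 rad and linear speed of each of carton, tin, jar below 0.03 m/s and value of joint drawer below 0.006 m and angle between each of tin, jar's own z axis and vertical below 0.15 rad and z of each of tin, jar in the frame of drawer_floor below 0.01 m); the robot touches nothing.
It fails at once if the carton is lifted or carried: its centre rises more than 14 mm above its standing height, or it is squeezed or struck with more than 18 N (z of carton_mid in the frame of drawer_floor above 0.084 m or contact force between the fingers and carton above 18 N).
It fails at once if the tin or the low jar is tipped over or lifted (angle between any of tin, jar's own z axis and vertical above 0.35 rad or height (world z) of any of tin, jar above 0.045 m).
It fails at once if something on the chest or on the worktop beside it is moved by more than 20 mm (distance of any of coffee, sugar, mug, grinder, timer, fork from where it was at the start of the episode above 0.02 m).
It also fails if it takes over 43 s, if anything falls off the work surface, if the arm or the gripper's body presses on something with over 40 N, if the wrist force passes 120 N, or if a joint passes its speed limit or range.

## Working session

There is one attempt and no reset: what is moved stays moved. The work goes in short steps, each a Python script; the robot and the scene stay as the last script left them, time stands still between calls to the robot, and variables do not carry over. Pictures are saved under pics/ and viewed, and the job is handed in when it is done.

```bash
ls; mkdir -p pics
python3 - <<'E'
from cell import arm
import cv2, numpy as np
np.set_printoptions(precision=4,suppress=True)
for n in("side","top"):
    f=arm.grab_frame(n); cv2.imwrite(f"pics/{n}0.png",f)
    p=arm.camera_params(n); print(n,p)
s=arm.get_state(); print(s)
E
```

```text
pics
side {'fov_y': 47.953209065843076, 'cx': 263.57105389892564, 'cy': 195.49682977391308, 'pose': array([[ 0.2227, -0.5899,  0.7762, -0.5584],
       [-0.9747, -0.1177,  0.1902, -0.1829],
       [-0.0208, -0.7989, -0.6011,  0.9803],
       [ 0.    ,  0.    ,  0.    ,  1.    ]])}
top {'fov_y': 47.200254806766104, 'cx': 263.67740899578047, 'cy': 192.67387209941887, 'pose': array([[-0.1597, -0.9103,  0.3819,  0.0317],
       [-0.9871,  0.1441, -0.0695,  0.1747],
       [ 0.0082, -0.3881, -0.9216,  1.4103],
       [ 0.    ,  0.    ,  0.    ,  1.    ]])}
{'t': 0.1, 'qpos': array([-52.8516,  22.0864,   0.3899,  -0.0254, -68.4096, -14.8147]), 'qvel': array([ 0.0393, -0.0956,  0.0927,  0.0844,  0.0282, -0.0211]), 'effort': array([ -0.0006, -39.169 ,  18.7934,   4.2319,   0.0134,  -0.0001]), 'ee_pos': array([ 0.2373, -0.5776,  0.2216]), 'eef_rot': array([[-0.925 , -0.3798, -0.0008],
       [-0.3798,  0.925 ,  0.0017],
       [ 0.0001,  0.0019, -1.    ]]), 'force': array([ 0.7719,  0.0225, -0.0765]), 'moment': array([ 0.0415, -0.0189, -0.0198]), 'grip_width': 0.9974775215819357}
```

View pics/side0.png

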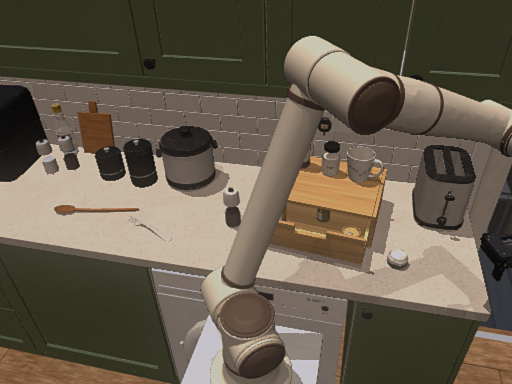

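View pics/top0.png

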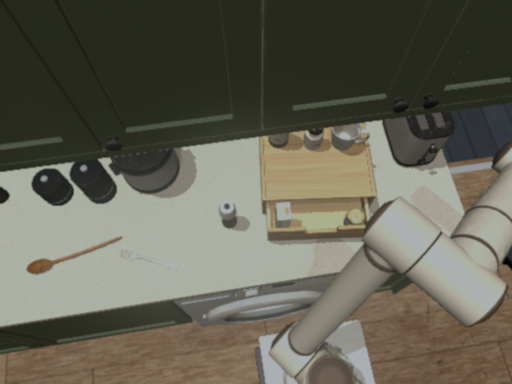

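Run:
```python
import cv2
a=cv2.imread('pics/top0.png')[120:260,200:400]; cv2.imwrite('pics/top0z.png',cv2.resize(a,None,fx=4,fy=4,interpolation=cv2.INTER_CUBIC))
a=cv2.imread('pics/side0.png')[130:275,260:420]; cv2.imwrite('pics/side0z.png',cv2.resize(a,None,fx=4,fy=4,interpolation=cv2.INTER_CUBIC))
```

```text
(no output)
```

View pics/top0z.png

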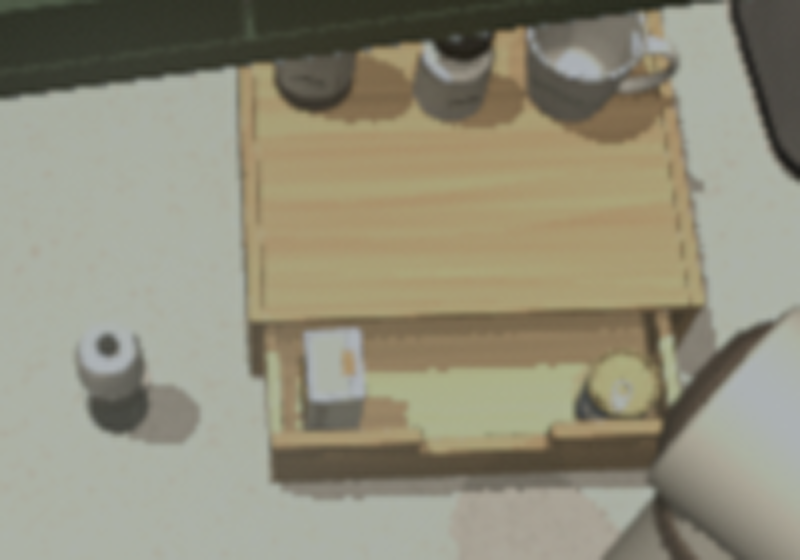

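View pics/side0z.png

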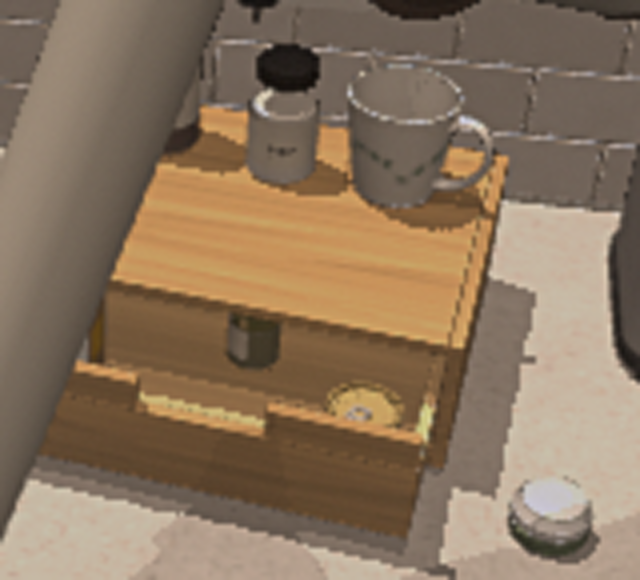

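```bash
cat > h.py <<'E'
import numpy as np, cv2
np.set_printoptions(precision=4,suppress=True)
from cell import arm
def K(n):
    p=arm.camera_params(n); f=192/np.tan(np.radians(p["fov_y"]/2)); return f,p["cx"],p["cy"],p["pose"]
def unp(n,u,v,z):
    f,cx,cy,T=K(n); d=T[:3,:3]@np.array([(u-cx)/f,(v-cy)/f,1]); o=T[:3,3]
    return o+d*(z-o[2])/d[2]
def prj(n,P):
    f,cx,cy,T=K(n); q=T[:3,:3].T@(np.array(P)-T[:3,3]); return np.array([cx+f*q[0]/q[2],cy+f*q[1]/q[2]])
def tz(u,v): return 200+u/4,120+v/4
def sz(u,v): return 260+u/4,130+v/4
E
python3 - <<'E'
from h import *
def t(l,u,v,z): print(l,unp("top",*tz(u,v),z))
def s(l,u,v,z): print(l,unp("side",*sz(u,v),z))
t("chest FL",250,321,.135);t("chest FR",704,303,.135)
t("chest BL?",240,70,.135)
for c in [(304,333),(360,327),(364,397),(311,402)]: t("carton",*c,.168)
t("front outer L",273,446,.120); t("front outer R",660,432,.120)
t("front bottom L",275,480,.021)
t("notch L",420,440,.093);t("notch R",552,435,.093)
t("tin top",622,385,.1)
t("grinder",108,345,.149)
s("chest FR",465,349,.135);s("tin",365,404,.1); s("front R",420,443,.12); s("notch L",138,400,.093);s("notch R",266,432,.093)
s("timer",550,495,.04); s("jar",253,318,.103)
s("front bot R",405,537,.021)
t("timer?",0,0,0)
E
```

```text
chest FL [0.5354 0.0863 0.135 ]
chest FR [ 0.4945 -0.2689  0.135 ]
chest BL? [0.7585 0.0588 0.135 ]
carton [0.5062 0.0496 0.168 ]
carton [0.5044 0.0067 0.168 ]
carton [0.4485 0.0141 0.168 ]
carton [0.4508 0.0539 0.168 ]
front outer L [0.4364 0.0842 0.12  ]
front outer R [ 0.4006 -0.2127  0.12  ]
front bottom L [0.4384 0.0804 0.021 ]
notch L [ 0.4316 -0.0326  0.093 ]
notch R [ 0.4193 -0.1361  0.093 ]
tin top [ 0.4491 -0.1986  0.1   ]
grinder [0.5273 0.1981 0.149 ]
chest FR [ 0.4931 -0.2745  0.135 ]
tin [ 0.4555 -0.2058  0.1   ]
front R [ 0.3978 -0.2467  0.12  ]
notch L [ 0.4334 -0.0352  0.093 ]
notch R [ 0.4169 -0.1354  0.093 ]
timer [ 0.448  -0.3512  0.04  ]
jar [ 0.5388 -0.111   0.103 ]
front bot R [ 0.4003 -0.2471  0.021 ]
timer? [0.9442 0.2564 0.    ]
```

The top view shows the carton at the left end, with its top face at about pixels (276–291, 202–220). The tin is at the right end, near (355, 216), and the jar is visible in the side view. The measured chest width (357 mm), front width (333 mm) and opening (98 mm) match the given sizes. Next I'll shut the fingers and move beside the carton.

```bash
cat >> h.py <<'E'
th=np.radians(-6.55)
X=np.array([np.cos(th),np.sin(th),0]); Y=np.array([-np.sin(th),np.cos(th),0]); Z=np.array([0,0,1.])
F0=np.array([0.417,-0.0815,0])      # front outer centre, drawer as found
D=F0+0.126*X                        # drawer floor centre (xy)
def W(x,y,z): return D+x*X+y*Y+z*Z  # z world
Rdown=np.column_stack([-X,Y,-Z])
def tilt(a):  # lean wrist back to the robot
    z=np.sin(a)*X-np.cos(a)*Z; return np.column_stack([np.cross(Y,z),Y,z])
def st():
    s=arm.get_state(); print("t",round(s["t"],2),s["ee_pos"],"F",s["force"],"g",round(s["grip_width"],3)); return s
E
python3 - <<'E'
from h import *
for l,p in (("carton",(.4775,.031,0)),("tin",(.452,-.202,0)),("jar",(.539,-.111,0))):
    d=np.array(p)-D; print(l,d@X,d@Y)
print(W(-.078,.185,.145))
for a in (0,15,25,35):
    for p in (W(-.15,0,.06),W(-.15,0,.12),W(-.025,0,.06)): print(a,p,arm.ik(p,tilt(np.radians(a))))
for p in (W(-.078,.185,.27),W(-.078,.185,.145),[.35,-.35,.28]):print(arm.ik(p,Rdown))
arm.move_gripper(0.0)
arm.move_ptp([.35,-.35,.28],Rdown); st()
arm.move_ptp(W(-.078,.185,.27),Rdown); st()
f=arm.grab_frame("top"); cv2.imwrite("pics/top1.png",f)
f=arm.grab_frame("side"); cv2.imwrite("pics/side1.png",f)
E
```

```text
carton -0.07872780269612235 0.11866692615073196
tin -0.0774829937070357 -0.11572100112066293
jar -0.0014312602970003878 -0.015390876804339433
[0.4858 0.0968 0.145 ]
0 [ 0.3932 -0.0788  0.06  ] [  12.1583   12.794   -42.0865   -0.      -35.1195 -108.7083]
0 [ 0.3932 -0.0788  0.12  ] [  12.1583    6.7493  -37.6517    0.      -45.599  -108.7083]
0 [ 0.5173 -0.093   0.06  ] [   7.5055   22.8911  -25.3309    0.      -41.778  -104.0555]
15 [ 0.3932 -0.0788  0.06  ] None
15 [ 0.3932 -0.0788  0.12  ] [  16.2883   -0.7136  -52.8677   13.9544  -24.6183 -124.8656]
15 [ 0.5173 -0.093   0.06  ] [   9.4333   17.5528  -41.9568   14.4936  -16.5446 -119.3826]
25 [ 0.3932 -0.0788  0.06  ] None
25 [ 0.3932 -0.0788  0.12  ] None
25 [ 0.5173 -0.093   0.06  ] None
35 [ 0.3932 -0.0788  0.06  ] None
35 [ 0.3932 -0.0788  0.12  ] None
35 [ 0.5173 -0.093   0.06  ] None
[  30.0918    7.3771  -12.6371    0.      -69.9858 -126.6418]
[  30.0918   13.8185  -23.8379    0.      -52.3436 -126.6418]
[-26.1649   6.9956 -11.6468   0.     -71.3576 -70.3851]
t 2.64 [ 0.35   -0.3503  0.2799] F [-0.7941 -0.4006 -0.9385] g 0.002
t 4.35 [0.4859 0.096  0.27  ] F [ 0.5563  0.3818 -0.0576] g 0.003
```

Run:
```python
import cv2,numpy as np
a=cv2.imread('pics/top1.png')[100:290,190:400]; b=cv2.imread('pics/side1.png')[100:290,200:410]
cv2.imwrite('pics/z1.png',cv2.resize(np.vstack([a,b]),None,fx=1.57*2*0.5,fy=1.57,interpolation=cv2.INTER_CUBIC))
cv2.imwrite('pics/z1.png',cv2.resize(np.hstack([a,b]),(800,362),interpolation=cv2.INTER_CUBIC))
```

```text
(no output)
```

View pics/z1.png

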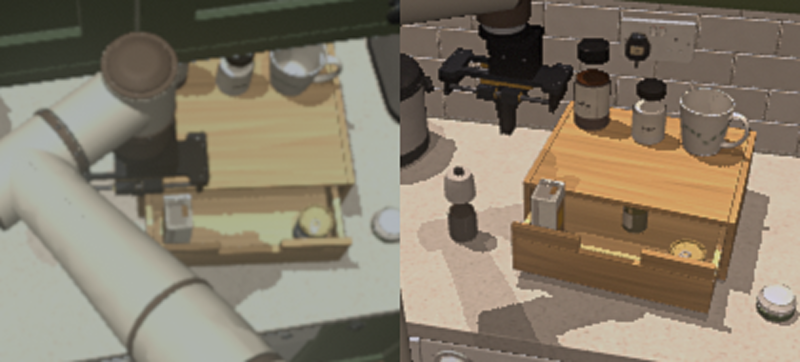

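Run:
```python
import cv2,numpy as np
b=cv2.imread('pics/side1.png')[185:260,250:350]
cv2.imwrite('pics/z1b.png',cv2.resize(b,(800,600),interpolation=cv2.INTER_CUBIC))
```

```text
(no output)
```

View pics/z1b.png

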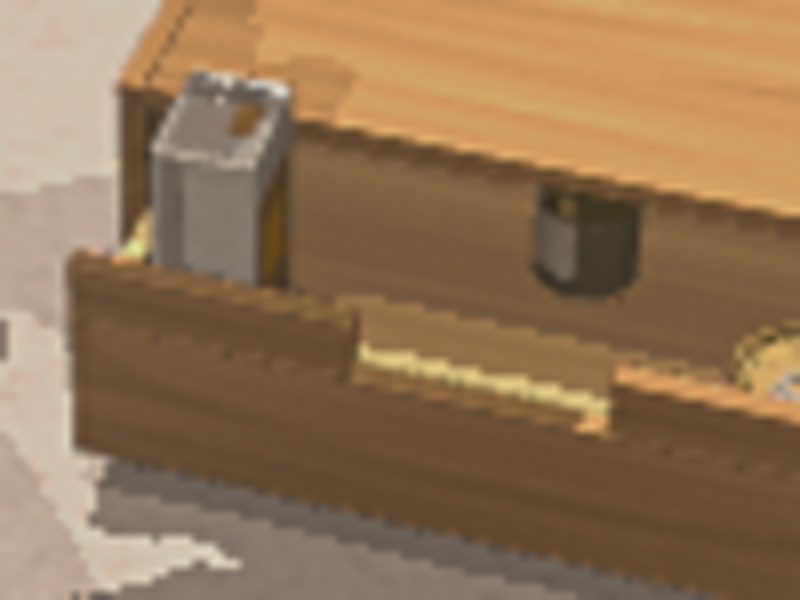

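Run:
```python
from h import *
P=[]
for c in [(153,153),(192,73),(290,92),(257,166)]:
    p=unp("side",250+c[0]/8-.4,185+c[1]/8-.4,.168); P.append(p); d=p-D; print(p,d@X,d@Y)
d=np.mean(P,0)-D; print("centre",d@X,d@Y)
for n,c in (("front top L",(70,256,.120)),("front R notch",(612,368,.12)),("notchL",(357,310,.12)),("chestFL",(122,85,.135))):
    p=unp("side",250+c[0]/8,185+c[1]/8,c[2]); d=p-D; print(n,d@X,d@Y)
```

```text
[0.4528 0.0494 0.168 ] -0.10537125247776842 0.13409369104085778
[0.5056 0.0452 0.168 ] -0.052406170450114295 0.13599954018895388
[0.501  0.0052 0.168 ] -0.05246765288439541 0.09573823398888172
[0.4527 0.009  0.168 ] -0.10081484263796237 0.09397396397795822
centre -0.07776497961256013 0.1149513572991629
front top L -0.12046760034998785 0.1624130781552365
front R notch -0.119256047285433 -0.051598213284568935
notchL -0.11685112315562624 0.04757585479864307
chestFL -0.028650633572001337 0.172753285286719
```

The side view agrees. The carton's top face measures 54 × 40 mm and its centre is at drawer (-0.078, 0.115–0.119), squared with the drawer. Now I'll lower the tip and push.

Run:
```python
from h import *
xc=-.078
arm.servo_line(W(xc,.185,.148),Rdown,0.12); st()
r=arm.servo_line(W(xc,.150,.148),None,0.05,stop_force=8); print(r); st()
r=arm.servo_line(W(xc,.095,.148),None,0.045,stop_force=8); print(r); st()
arm.sleep(0.5); st()
for n in("side","top"): cv2.imwrite(f"pics/{n}2.png",arm.grab_frame(n))
a=cv2.imread('pics/top2.png')[100:290,190:400]; b=cv2.imread('pics/side2.png')[100:290,200:410]
cv2.imwrite('pics/z2.png',cv2.resize(np.hstack([a,b]),(800,362),interpolation=cv2.INTER_CUBIC))
```

```text
t 5.62 [0.4863 0.097  0.1487] F [ 0.0919 -0.5253  0.5161] g 0.004
False
t 6.47 [0.4819 0.062  0.148 ] F [ 0.5999 -0.4895  1.2101] g 0.006
False
t 7.84 [0.4756 0.0076 0.148 ] F [0.2789 0.343  0.5211] g 0.006
t 8.34 [0.4755 0.0074 0.148 ] F [-0.6132 -0.4666 -0.1122] g 0.004
```

View pics/z2.png

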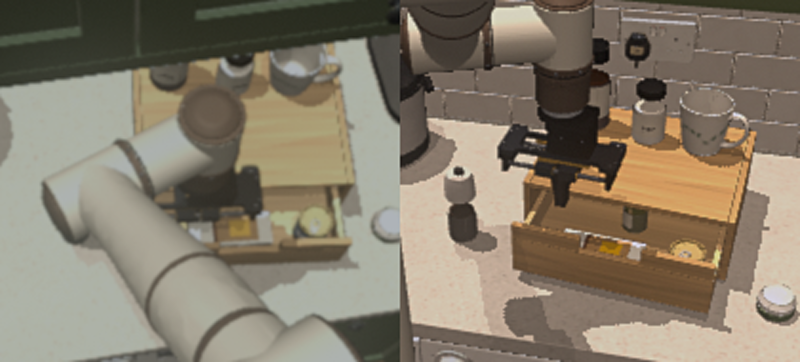

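The carton has fallen flat with its label up, and it lies clear of the tin. I'll retract and measure it.

Run:
```python
from h import *
arm.servo_line(W(-.078,.095,.25),None,0.15)
arm.move_ptp(W(-.155,.19,.27),Rdown); st()
for n in("side","top"): cv2.imwrite(f"pics/{n}3.png",arm.grab_frame(n))
a=cv2.imread('pics/top3.png')[190:250,250:370]; b=cv2.imread('pics/side3.png')[185:260,250:370]
cv2.imwrite('pics/z3t.png',cv2.resize(a,None,fx=6,fy=6,interpolation=cv2.INTER_CUBIC))
cv2.imwrite('pics/z3s.png',cv2.resize(b,None,fx=6,fy=6,interpolation=cv2.INTER_CUBIC))
```

```text
t 9.84 [0.4093 0.1108 0.2693] F [ 0.9365 -0.1366 -0.9417] g 0.006
```

View pics/z3t.png

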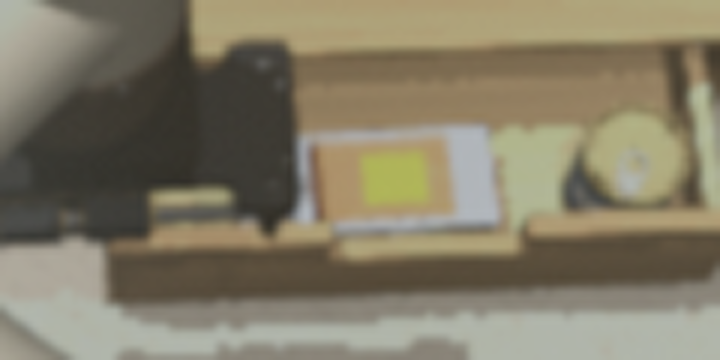

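View pics/z3s.png

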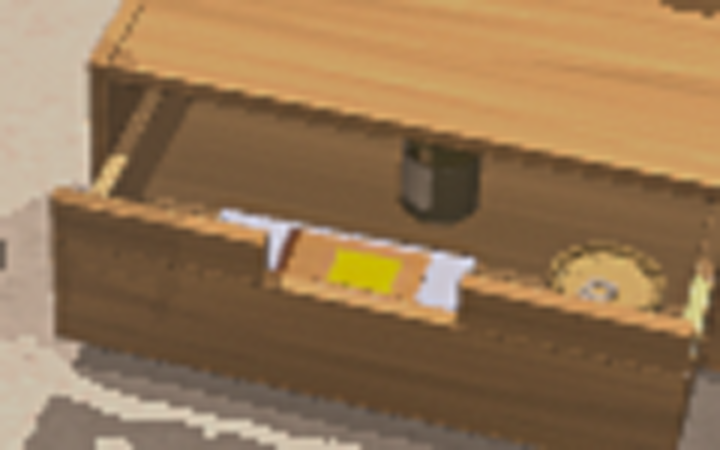

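Run:
```python
from h import *
def q(n,l,u,v,z):
    p=unp(n,u,v,z); d=p-D; print(n,l,d@X,d@Y)
for l,u,v in (("FarR",487,126),("NearR",497,224),("NearL",333,232),("farL?",318,132)): q("top",l,250+u/6-.4,190+v/6-.4,.07)
for l,u,v in (("FarL",222,210),("FarR",474,261)): q("side",l,250+u/6-.4,185+v/6-.4,.07)
q("top","tin",250+637/6,190+155/6,.1); q("side","tin",250+607/6,185+280/6,.1)
q("top","frontL",250+107/6,190+243/6,.12)
```

```text
top FarR -0.047337400271555787 -0.0419104837433583
top NearR -0.10326714557322396 -0.04137003419915312
top NearL -0.10393512474538354 0.04669115352784707
top farL? -0.046847343263833614 0.050119726728907875
side FarL -0.04886886404059597 0.0932442696838733
side FarR -0.04765256011008103 -0.04551873738456032
top tin -0.07942754426011431 -0.1149695052436153
side tin -0.07668503400437117 -0.11937464950201283
top frontL -0.122338328015147 0.16797292950331882
```

The carton lies flat. Its edges fit a top face at z = 0.07, its centre is at y ≈ +0.026, its yaw is under 1° and the gap to the tin is about 45 mm. Now I'll shut the drawer.

Run:
```python
from h import *
sel=None
for a in (12,10,8,6,4,0):
    R=tilt(np.radians(a))
    if all(arm.ik(W(x,0,z),R) is not None for x in (-.165,-.14,-.09,-.03) for z in (.072,)) : sel=a;break
print("tilt",sel)
R=tilt(np.radians(sel))
arm.move_ptp(W(-.165,0,.2),R); st()
arm.servo_line(W(-.165,0,.072),R,0.12); st()
r=arm.servo_line(W(-.06,0,.072),R,0.05,stop_force=12); print(r); st()
for n in("side","top"): cv2.imwrite(f"pics/{n}4.png",arm.grab_frame(n))
a=cv2.imread('pics/top4.png')[100:290,190:400]; b=cv2.imread('pics/side4.png')[100:290,200:410]
cv2.imwrite('pics/z4.png',cv2.resize(np.hstack([a,b]),(800,362),interpolation=cv2.INTER_CUBIC))
```

```text
tilt 12
t 10.77 [ 0.3796 -0.077   0.2009] F [ 0.439   0.7599 -0.492 ] g 0.005
t 11.98 [ 0.3789 -0.0767  0.0724] F [-0.5233  0.1297  0.1751] g 0.002
False
t 14.23 [ 0.4826 -0.089   0.0721] F [-0.3593 -0.0192 -0.8354] g 0.005
```

View pics/z4.png

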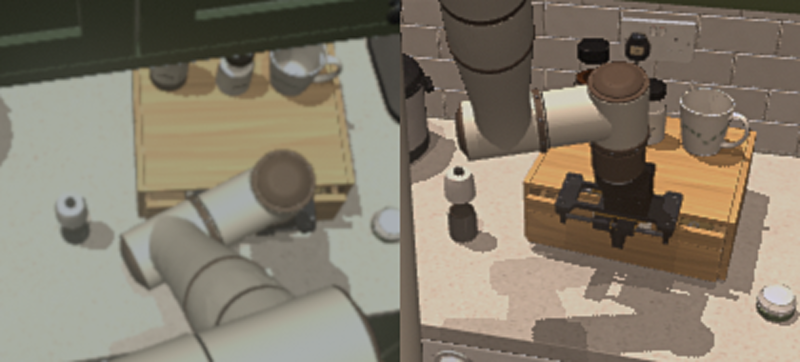

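About 2 cm is left, so I'll continue slowly up to the stop.

Run:
```python
from h import *
R=tilt(np.radians(12))
r=arm.servo_line(W(-.025,0,.072),R,0.025,stop_force=7); print(r); s=st()
print((s["ee_pos"]-D)@X)
for n in("side","top"): cv2.imwrite(f"pics/{n}5.png",arm.grab_frame(n))
b=cv2.imread('pics/side5.png')[165:275,250:390]
cv2.imwrite('pics/z5.png',cv2.resize(b,None,fx=5,fy=5,interpolation=cv2.INTER_CUBIC))
```

```text
True
t 15.29 [ 0.5058 -0.0922  0.0711] F [-0.1661  0.061  -0.2871] g 0.005
-0.0365925888340055
```

View pics/z5.png

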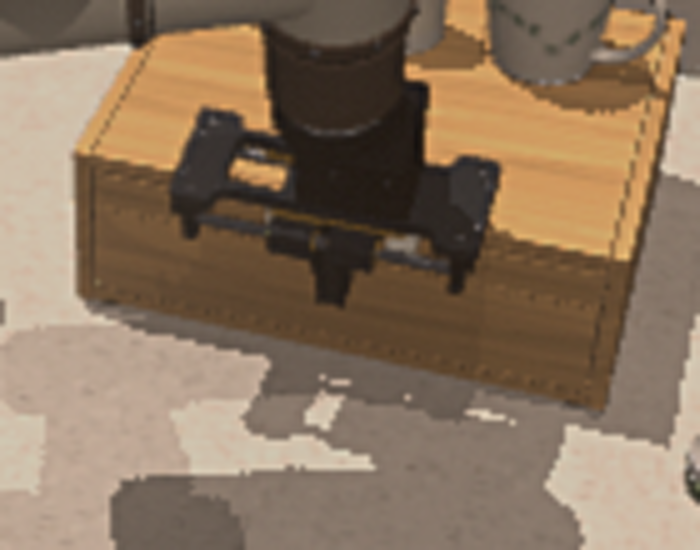

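The front looks flush with the chest. I'll press once more to confirm it is on the stop, then withdraw and look.

Run:
```python
from h import *
R=tilt(np.radians(12))
r=arm.servo_line(W(-.028,0,.072),R,0.015,stop_force=9); s=st(); print(r,(s["ee_pos"]-D)@X)
arm.servo_line(W(-.12,0,.072),R,0.1)
arm.servo_line(W(-.14,0,.2),R,0.15)
arm.move_ptp([.35,-.35,.28],Rdown); s=st()
for n in("side","top"): cv2.imwrite(f"pics/{n}6.png",arm.grab_frame(n))
a=cv2.imread('pics/top6.png')[120:240,200:390]; b=cv2.imread('pics/side6.png')[130:275,250:420]
cv2.imwrite('pics/z6t.png',cv2.resize(a,None,fx=4,fy=4,interpolation=cv2.INTER_CUBIC))
cv2.imwrite('pics/z6s.png',cv2.resize(b,None,fx=4,fy=4,interpolation=cv2.INTER_CUBIC))
```

```text
t 15.79 [ 0.5057 -0.0928  0.07  ] F [ 0.7737 -0.5194  0.5087] g 0.004
True -0.03660843386838163
t 18.9 [ 0.3499 -0.3493  0.2791] F [-0.4263  0.4318  0.6372] g 0.005
```

View pics/z6t.png

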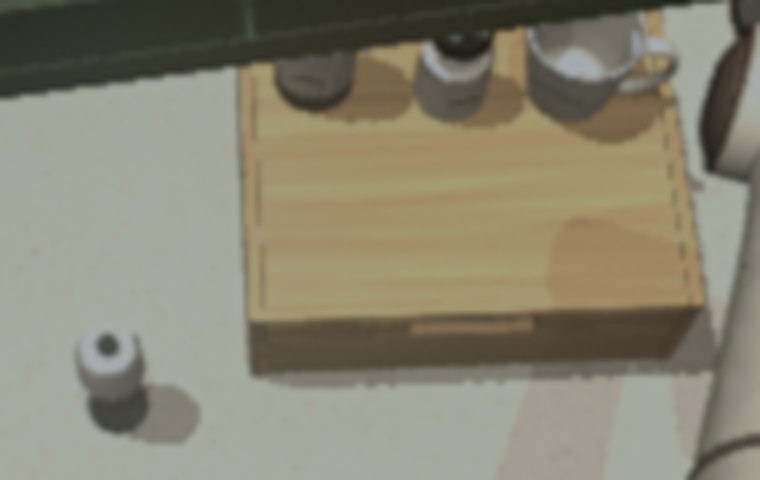

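View pics/z6s.png

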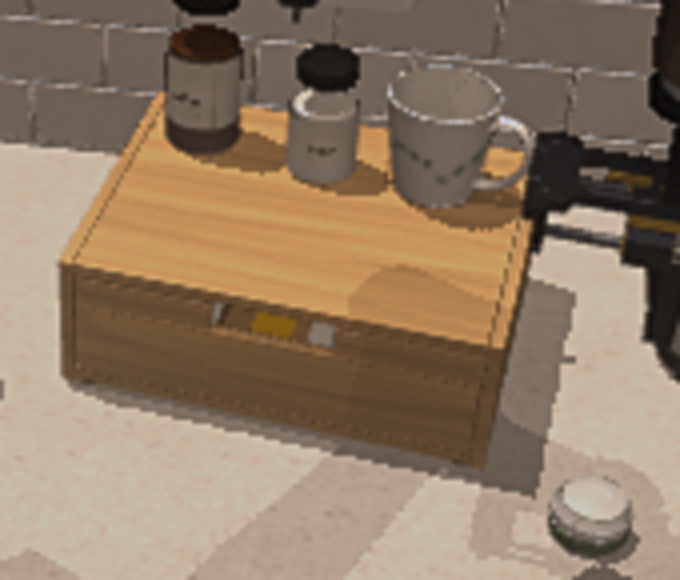

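Run:
```python
from h import *
for a,b in (((138,400),(212,325)),((266,432),(334,352))):
    p=unp("side",260+a[0]/4,130+a[1]/4,.093); q=unp("side",250+b[0]/4,130+b[1]/4,.093); print((q-p)@X,(q-p)@Y)
a=cv2.imread('pics/side0.png').astype(int);b=cv2.imread('pics/side6.png').astype(int)
print(prj("side",[.448,-.351,.04]))
f0=cv2.imread('pics/top0.png',0);f6=cv2.imread('pics/top6.png',0)
for n,(x0,y0,x1,y1) in {"grinder":(215,195,242,232),"fork":(115,245,185,275),"jars":(262,128,372,152)}.items():
    print(n,np.abs(f0[y0:y1,x0:x1].astype(int)-f6[y0:y1,x0:x1]).max())
arm.finish_job()
```

```text
0.09661283471417868 -0.000731289189570367
0.09851000063798725 -0.0002839124513937507
[397.4284 253.7357]
grinder 7
fork 8
jars 7
the job is handed in; nothing more can be done
```

The carton is lying flat in the drawer, the drawer is shut, and the job is handed in at about 19 s of the 43 s allowed. No verdict was reported.

- **Carton:** I pushed it near its top with the shut fingers, 30 mm towards the middle on contact and another 25 mm or so until it fell by itself. Before shutting, it lay flat with its centre about 26 mm from the drawer's middle, under 1° off the drawer's width and about 45 mm clear of the tin.
- **Drawer:** I pushed the front below the notch until it stopped, and a second press stopped at the same spot. In the pictures the front had moved 97–98 mm, against an initial opening measured at 98 mm. It looks flush with the chest in both views.
- **Other things:** The grinder, fork and the items on the chest look unchanged in the before-and-after top pictures. The timer was only checked by eye in the side view and looks unmoved. The arm ended clear of everything.
- **Not checked:** With the drawer shut, only the flat carton shows through the notch. I last saw the tin and jar standing before the final slow push, so I did not see them afterwards.

No check failed or disagreed beyond a few millimetres of measuring error.

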